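Find the tin that rattles and hand it out

TASK

The three plain tins in the wooden block look and weigh alike, but two are packed solid with sugar and one holds only the loose steel weight of the pressure canner. Swing the block's wire keeper right back, then lift the tins and shake them to and fro one after another until you have the one that rattles (shake the last one too, to be sure), standing every tin that stays silent back in a socket of the block. Finish holding the rattling tin in the gripper, upright and still, out past the right-hand edge of the worktop and clearly higher than its top, for someone there to take: do not put it down or let go. Leave the mug, the glass and the dip bowl alone.

Things in the scene. Friction and masses are not known exactly. Their poses are not given: they have to be found in the camera images.
- tin_block: fixed dark wooden block, 110 x 330 mm, 35 mm tall. Origin: centre of its underside, at worktop height; y along the row, z up, +x the side to which the keeper opens. Three round sockets at y = -100, 0, +100 mm, x = 0: 68 mm wide, 20 mm deep, floor 14 mm up. The worktop (top z = 0) ends on the right in a straight edge at world y = -0.29; nothing beyond it stands as high
- keeper (a joint): swing (rad) of the wire bail over the tins, 73 mm from bar to pivot line, which runs along the block's y at x = 0, 56 mm up. At 0 it leans 0.2 rad to -x, bar over the lids: no tin comes out. Upright at 0.2; 1.5 is fully back at its +x stop. It turns lightly (under 1 N); pushed to +x past about 0.35 it drops back to the stop by itself and stays
- keeper_grip (a point): centre of the wooden grip on the keeper's bar: 14 mm thick, 80 mm long along the block's y, mid-row. With the keeper shut it is 127 mm over the block's underside and 14 mm to its -x side, its underside 14 mm over the lids (lid tops at 106 mm)
- tin_1: round closed aluminium tin, steel lid fixed on, 92 mm tall, 64 mm across (lid 66), about 0.29 kg. Origin: centre of its underside, z up. Seated, its underside is 14 mm over the block's. One of the three, told by nothing else, holds a loose 0.2 kg weight with 26 mm of play that slides, knocking on the walls, when shaken sideways (25 mm each way, twice a second), and then lies at the side of the last stroke; the others are solid: no knock, no shift
- tin_2: round closed aluminium tin, steel lid fixed on, 92 mm tall, 64 mm across (lid 66), about 0.29 kg. Origin: centre of its underside, z up. Seated, its underside is 14 mm over the block's. One of the three, told by nothing else, holds a loose 0.2 kg weight with 26 mm of play that slides, knocking on the walls, when shaken sideways (25 mm each way, twice a second), and then lies at the side of the last stroke; the others are solid: no knock, no shift
- tin_3: round closed aluminium tin, steel lid fixed on, 92 mm tall, 64 mm across (lid 66), about 0.29 kg. Origin: centre of its underside, z up. Seated, its underside is 14 mm over the block's. One of the three, told by nothing else, holds a loose 0.2 kg weight with 26 mm of play that slides, knocking on the walls, when shaken sideways (25 mm each way, twice a second), and then lies at the side of the last stroke; the others are solid: no knock, no shift
- mug: cream mug with a handle, 92 mm across, 93 mm tall. Origin at the centre of its underside. A bystander: leave it where it stands
- dip_bowl: small light dip bowl, 82 mm across, 34 mm tall. Origin at the centre of its underside. A bystander: leave it where it stands
- glass: tall clear glass, 68 mm across, 137 mm tall. Origin at the centre of its underside. A bystander: leave it where it stands
Things that resemble listed ones, but are neither listed nor needed, are in the scene too. What is shaped like the tin_1 but orange or purple is not meant. What is shaped like the tin_3 but orange is not meant.

How it is judged:
On the way, in this order (a step that is already met when the one before it is completed fails the run):
1. the keeper is swung back to its stop (value of joint keeper above 1.35 rad), for 0.2 s.
2. the tin with the loose weight is held clear of its socket and shaken: the weight has slid to the tin's wall (height (world z) of cooker_weight above 0.045 m and ((contact force between the fingers and tin_1 above 1 N and distance between cooker_weight and tin_1 below 0.06 m and horizontal distance between cooker_weight and tin_1 above 0.01 m) or (contact force between the fingers and tin_2 above 1 N and distance between cooker_weight and tin_2 below 0.06 m and horizontal distance between cooker_weight and tin_2 above 0.01 m) or (contact force between the fingers and tin_3 above 1 N and distance between cooker_weight and tin_3 below 0.06 m and horizontal distance between cooker_weight and tin_3 above 0.01 m))).
3. and is shaken the other way: the weight slides back across the tin (height (world z) of cooker_weight above 0.045 m and ((contact force between the fingers and tin_1 above 1 N and distance between cooker_weight and tin_1 below 0.06 m and horizontal distance between cooker_weight and tin_1 below 0.006 m) or (contact force between the fingers and tin_2 above 1 N and distance between cooker_weight and tin_2 below 0.06 m and horizontal distance between cooker_weight and tin_2 below 0.006 m) or (contact force between the fingers and tin_3 above 1 N and distance between cooker_weight and tin_3 below 0.06 m and horizontal distance between cooker_weight and tin_3 below 0.006 m))).
At the end, for the whole second after the job is handed in: rattling tin gripped, still, upright within 0.2 rad, its axis 20 to 210 mm past the worktop's right-hand edge, x 0.30 to 0.72, its underside 40 to 400 mm above the worktop's top; other two tins released in sockets (depth within 5 mm, tilt under 0.12 rad); keeper over 1.35 rad (world y of cooker_weight below -0.29 m and value of joint keeper above 1.35 rad and ((distance between cooker_weight and tin_1 below 0.06 m and contact force between the fingers and tin_1 above 1 N and angle between tin_1's own z axis and vertical below 0.2 rad and linear speed of tin_1 below 0.03 m/s and world y of tin_1 between -0.5 and -0.31 m and world x of tin_1 between 0.3 and 0.72 m and height (world z) of tin_1 between 0.04 and 0.4 m) or (z of tin_1 in the frame of tin_block between 0.009 and 0.019 m and angle between tin_1's own z axis and vertical below 0.12 rad and horizontal distance between tin_1 and tin_block below 0.12 m and contact force between the fingers and tin_1 below 0.2 N and linear speed of tin_1 below 0.03 m/s)) and ((distance between cooker_weight and tin_2 below 0.06 m and contact force between the fingers and tin_2 above 1 N and angle between tin_2's own z axis and vertical below 0.2 rad and linear speed of tin_2 below 0.03 m/s and world y of tin_2 between -0.5 and -0.31 m and world x of tin_2 between 0.3 and 0.72 m and height (world z) of tin_2 between 0.04 and 0.4 m) or (z of tin_2 in the frame of tin_block between 0.009 and 0.019 m and angle between tin_2's own z axis and vertical below 0.12 rad and horizontal distance between tin_2 and tin_block below 0.12 m and contact force between the fingers and tin_2 below 0.2 N and linear speed of tin_2 below 0.03 m/s)) and ((distance between cooker_weight and tin_3 below 0.06 m and contact force between the fingers and tin_3 above 1 N and angle between tin_3's own z axis and vertical below 0.2 rad and linear speed of tin_3 below 0.03 m/s and world y of tin_3 between -0.5 and -0.31 m and world x of tin_3 between 0.3 and 0.72 m and height (world z) of tin_3 between 0.04 and 0.4 m) or (z of tin_3 in the frame of tin_block between 0.009 and 0.019 m and angle between tin_3's own z axis and vertical below 0.12 rad and horizontal distance between tin_3 and tin_block below 0.12 m and contact force between the fingers and tin_3 below 0.2 N and linear speed of tin_3 below 0.03 m/s))); the arm keeps its last pose, push and grip.
It fails at once if the mug is shoved or knocked over (moved over 30 mm) (distance of mug from where it was at the start of the episode above 0.03 m).
It fails at once if the dip bowl is shoved or knocked over (moved over 30 mm) (distance of dip_bowl from where it was at the start of the episode above 0.03 m).
It fails at once if the glass is shoved or knocked over (moved over 30 mm) (distance of glass from where it was at the start of the episode above 0.03 m).
It also fails if it takes over 72 s, if anything falls off the work surface, if the arm or the gripper's body presses on something with over 40 N, if the wrist force passes 120 N, or if a joint passes its speed limit or range.

ROBOT

A 7-joint arm with a two-finger parallel gripper is mounted at the origin on the work surface; the furniture and walls round the work are solid. World frame = base frame: x ahead of the robot, y to its left, z up, the work surface at z = 0. Lengths are in m, angles in rad, forces in N, time in s.
With the tool pointing down it reaches from about 0.35 to 0.9 m from the base axis. Payload 8.1 kg.
Tool frame: the origin (TCP) lies at the very end of the fingers, on their centre line; the grasp point (between the pads) lies 19 mm behind it (arm.tcp_to_grasp is the z of the grasp point in the tool frame, in m); z points along the fingers, y is the line along which they close (so a half turn about z gives the same grasp; the last joint's range is limited). The gripper opens to 92 mm and grips with 3 to 60 N. Pads are 19 mm wide; open, the fingers measure 130 mm over their backs; the gripper's body (75 mm by 190 mm) begins 47 mm behind the grasp point.
Start: joints at [1.027, 0.434, 0.025, 1.573, -0.012, 1.134, -0.075], TCP at [0.267, -0.565, 0.204] pointing down, gripper open.
Joint ranges: [-2.62, 2.62], [-0.44, 2.09], [-1.27, 1.32], [0.08, 2.57], [-1.32, 4.46], [0.12, 2], [-2.74, 2.74]. Speed limits (rad/s): [2.22, 2.22, 3.01, 3.01, 3.14, 3.14, 3.14].

INTERFACE

Orientations are given as a rotation vector (axis times angle).
In Python, from cell import readout, vision, sign_off, arm gives the robot as it stands. The module is installed in compiled form; this text tells all that it offers.
- The arm moves only by the shell command python3 -m creep 'ROWS' [FORCE]. ROWS is JSON, a list of rows, each a list of 5 numbers: the shift along the tool's x, y, z in units of 4 cm (1.0 is 4 cm), then the turn about the tool's z in units of 4 degrees (1.0 is 4 degrees), then the opening, from 0 (shut) to 1 (fully open). A call has 1 to 12 rows; each row shifts and turns the commanded pose from where the row before left it, along the tool's axes as they then stand; what a row does not reach is not made up. A row lasts 1/8 s, in which the tool goes at most 62.5 mm and 10.7 degrees, less where a joint would pass 70% of its speed; a pose out of reach is approached as far as the arm can. A call with a number of a shift or a turn outside -1 to 1 is refused whole. A call with a gripper value outside its range is refused whole. The fingers move at their own pace and stop on an object; FORCE is the grip in N (left out, the last holds). Time passes only in rows, so rows that do not move let the fingers close. It gives the time, the measured TCP pose, the force, the opening and the grip force at its end, in the units of the state.
- readout.observe(): the state, without advancing time (a new reading comes with each control period).
- vision.get_image(name): name is "side" or "top"; returns a dict with "pixels" (420x560x3 uint8, blue, green, red), "z_map" (420x560 float32, m along the optical axis (not along the pixel's ray), 0 where there is no reading), "camera_matrix" (3x3 intrinsics, pixels), "k1" (the pictures are not rectified: a ray, as slopes to the right and down, at radius r is drawn at 1 + k1 r^2 times it, then the intrinsics apply), "position" and "rotation" of the camera in the world. Camera axes: x right, y up, looking along -z (the intrinsics and any distortion apply to the point x, -y, -z); pixel columns grow to the right and rows downward; lengths in m; the calibration is good to about 2 mm. A picture is of the moment at which its call begins.
- sign_off(): hands the job in; it is judged then, once.
The state is a dict: "clock": time; "joints": joint angles; "dq": joint speeds; "joint_efforts": joint torques, N m; "position": TCP position; "ee_rot": TCP orientation; "force": force on the tool from outside, world axes, zero at the start; "ft_torque": the same for the moment, N m; "width": opening from 0.0 (shut) to 1.0 (fully open); "gripper_force": force on a finger pad.
Only numpy, scipy, OpenCV 4.12 (cv2) and the standard library are available. Lean on these libraries where they do the work, as an engineer would, in place of code of your own. Each camera call takes 0.05 s, during which the arm holds its last target. There are 200 camera calls.

## Working session

There is one attempt and no reset: what is moved stays moved. The work goes in short steps, Python scripts to look and compute and a shell command to move; the robot and the scene stay as the last step left them, time stands still between calls to the robot, and variables do not carry over. Pictures are saved under pics/ and viewed, at most 10 in all, crops included, and the job is handed in when it is done.

```bash
mkdir -p pics
cat > h.py <<'E'
import numpy as np, cv2
from cell import readout, vision
def world(im,u,v,d=None):
    K=im["camera_matrix"];x=(u-K[0,2])/K[0,0];y=(v-K[1,2])/K[1,1]
    a,b=x,y
    for _ in range(20):
        s=1+im["k1"]*(a*a+b*b);a,b=x/s,y/s
    if d is None:d=im["z_map"][int(round(v)),int(round(u))]
    R=np.array(im["rotation"]);
    return np.array(im["position"])+R@np.array([a*d,-b*d,-d])
def cloud(im):
    K=np.array(im["camera_matrix"]);z=im["z_map"];h,w=z.shape
    u,v=np.meshgrid(np.arange(w),np.arange(h))
    x=(u-K[0,2])/K[0,0];y=(v-K[1,2])/K[1,1];a,b=x,y
    for _ in range(20):
        s=1+im["k1"]*(a*a+b*b);a,b=x/s,y/s
    P=np.stack([a*z,-b*z,-z],-1)@np.array(im["rotation"]).T+np.array(im["position"])
    P[z==0]=np.nan
    return P
E
python3 - <<'E'
from h import *
for n in("top","side"):
    im=vision.get_image(n);cv2.imwrite(f"pics/{n}0.png",im["pixels"]);print(n,im["position"],im["rotation"],im["camera_matrix"],im["k1"])
print(readout.observe())
E
```

```text
top [0.43315108 0.02585474 1.22505965] [ 0.04779132 -0.03382831 -1.58645781] [[434.45782521   0.         280.73803512]
 [  0.         434.45782521 208.38331038]
 [  0.           0.           1.        ]] -0.06067523355558362
side [ 0.41990334 -1.19903953  0.6462173 ] [ 1.15537698 -0.03328609 -0.05074001] [[526.42471331   0.         278.72089773]
 [  0.         526.42471331 212.44113159]
 [  0.           0.           1.        ]] 0.026508104590290116
{'clock': 0.1, 'joints': array([ 1.02739797,  0.43513022,  0.02498198,  1.57401147, -0.01158051,
        1.13398172, -0.07508205]), 'dq': array([ 1.59267541e-04, -1.16495555e-03,  1.16970245e-03, -2.18563592e-03,
        1.35282102e-05,  4.70534439e-04, -6.15522377e-04]), 'joint_efforts': array([ 2.61939669e-03, -6.69118524e+01,  9.87816900e-01, -3.15143144e+01,
       -6.05437928e-02,  3.75010504e-02,  7.03412411e-06]), 'position': array([ 0.26639474, -0.56484591,  0.20293584]), 'ee_rot': array([-3.06433466e+00, -6.86447401e-01,  6.98633229e-04]), 'force': array([-0.52542651,  0.55466286,  0.23721679]), 'ft_torque': array([0.09085004, 0.01407934, 0.06720222]), 'gripper_force': 0.0, 'width': 1.0000279801696457}
```

```bash
sed -i 's/R=np.array(im\["rotation"\]);/R=cv2.Rodrigues(np.array(im["rotation"]))[0]/; s/np.array(im\["rotation"\]).T/cv2.Rodrigues(np.array(im["rotation"]))[0].T/' h.py; cat h.py | grep Rod
```

```text
R=cv2.Rodrigues(np.array(im["rotation"]))[0]
    P=np.stack([a*z,-b*z,-z],-1)@cv2.Rodrigues(np.array(im["rotation"]))[0].T+np.array(im["position"])
```

View pics/top0.png

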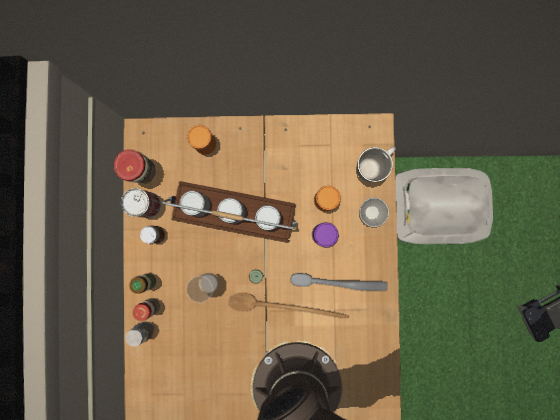

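View pics/side0.png

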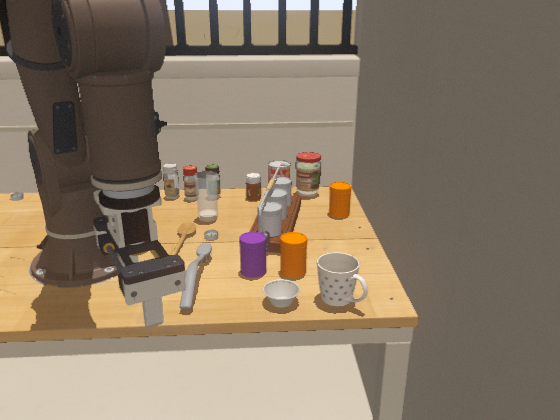

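Top view: the block with three silver tins at (193,203), (230,210), (267,217), and the keeper bar on the −x side with its grip at about (230,217). The orange tins at (200,138) and (327,199) and the purple one at (325,235) are decoys. Mug (374,165), bowl (373,213) and glass (203,287) are the bystanders. The side view agrees, with the tins at (270,215) to (280,190).

```bash
cat > m.py <<'E'
from h import *
from scipy.spatial.transform import Rotation as Ro
from scipy import ndimage
def proj(im,p):
    R=cv2.Rodrigues(np.array(im["rotation"]))[0];c=R.T@(np.array(p)-im["position"]);x,y=c[0]/-c[2],-c[1]/-c[2]
    s=1+im["k1"]*(x*x+y*y);K=im["camera_matrix"];return K[0,0]*x*s+K[0,2],K[1,1]*y*s+K[1,2]
t=vision.get_image("top");s=vision.get_image("side")
P=cloud(t);Q=cloud(s)
def fit(P,u,v,zlo,zhi,r=16):
    S=P[v-r:v+r,u-r:u+r].reshape(-1,3);S=S[(S[:,2]>zlo)&(S[:,2]<zhi)];return S
for u,v in((193,203),(230,210),(267,217)):
    S=fit(P,u,v,.095,.115);c,rad=cv2.minEnclosingCircle(S[:,:2].astype(np.float32));print("lid",c,rad,np.median(S[:,2]),len(S), "pix side",proj(s,(*c,.106)), world(t,u,v))
hsv=cv2.cvtColor(t["pixels"],cv2.COLOR_BGR2HSV)
# grip and block
S=P[190:240,150:310].reshape(-1,3);
B=S[(S[:,2]>.03)&(S[:,2]<.04)];print("block rect",cv2.minAreaRect((B[:,:2]*1000).astype(np.float32)),len(B),np.median(B[:,2]))
G=S[(S[:,2]>.116)];print("bail",len(G),np.round(G[::max(1,len(G)//25)],3))
q=Q[150:260,240:320].reshape(-1,3);L=q[(abs(q[:,2]-.106)<.004)];print("side lid z pts",len(L),np.nanmean(L,0))
for n,u,v in(("mug",374,165),("bowl",373,213),("glass",208,285),("purple",325,235),("orange",327,199),("or2",200,138)):
    print(n,P[v,u],np.nanmax(P[v-14:v+14,u-14:u+14,2]))
c=np.vstack([cv2.resize(t["pixels"][170:260,140:340],None,fx=3,fy=3,interpolation=2),cv2.resize(s["pixels"][155:255,235:335],None,fx=3,fy=3,interpolation=2).repeat(1,1)[:,:300] if 0 else np.hstack([cv2.resize(s["pixels"][155:255,235:335],None,fx=3,fy=3,interpolation=2),np.zeros((300,300,3),np.uint8)])])
cv2.imwrite("pics/crop1.png",c)
E
python3 m.py
```

```text
lid (0.5095173716545105, 0.2658245861530304) 0.03213444724678993 0.10531967426421318 428 pix side (np.float64(280.54203638591997), np.float64(179.5582702349608)) [0.50885633 0.26213281 0.10786606]
lid (0.48901626467704773, 0.16887150704860687) 0.03280796483159065 0.10540635450222058 379 pix side (np.float64(275.31784977059374), np.float64(191.69330132746902)) [0.4893021  0.16658487 0.10511171]
lid (0.4682953357696533, 0.07124605029821396) 0.03259065002202988 0.1055093255460684 436 pix side (np.float64(269.34285224721566), np.float64(205.5031441507281)) [0.46972229 0.07118291 0.10354169]
block rect ((481.235595703125, 199.27394104003906), (399.1966552734375, 135.49087524414062), 89.17826843261719) 2659 0.034775075813633594
bail 407 [[0.515 0.338 0.118]
 [0.506 0.324 0.132]
 [0.503 0.302 0.134]
 [0.5   0.283 0.131]
 [0.495 0.275 0.13 ]
 [0.492 0.252 0.132]
 [0.489 0.229 0.133]
 [0.486 0.201 0.131]
 [0.484 0.199 0.131]
 [0.481 0.198 0.136]
 [0.479 0.207 0.13 ]
 [0.478 0.165 0.136]
 [0.475 0.181 0.135]
 [0.473 0.193 0.134]
 [0.473 0.153 0.134]
 [0.47  0.163 0.136]
 [0.468 0.163 0.135]
 [0.467 0.123 0.131]
 [0.464 0.118 0.133]
 [0.462 0.108 0.131]
 [0.459 0.088 0.128]
 [0.454 0.083 0.129]
 [0.451 0.06  0.135]
 [0.448 0.038 0.132]
 [0.443 0.035 0.127]
 [0.44  0.018 0.13 ]]
side lid z pts 749 [0.50200258 0.29075783 0.1045876 ]
mug [ 0.61430502 -0.22848552  0.01104522] 0.09735549850944536
bowl [ 4.79500965e-01 -2.24086955e-01  1.94252810e-04] 0.03918905004229023
glass [0.28595271 0.24191124 0.01278446] 0.14111663407167185
purple [ 0.42077118 -0.07875773  0.09103994] 0.1008303538392692
orange [ 0.51457268 -0.08579818  0.09258938] 0.09657739904822726
or2 [0.6834924  0.24748555 0.08582137] 0.09803319459632243
```

View pics/crop1.png

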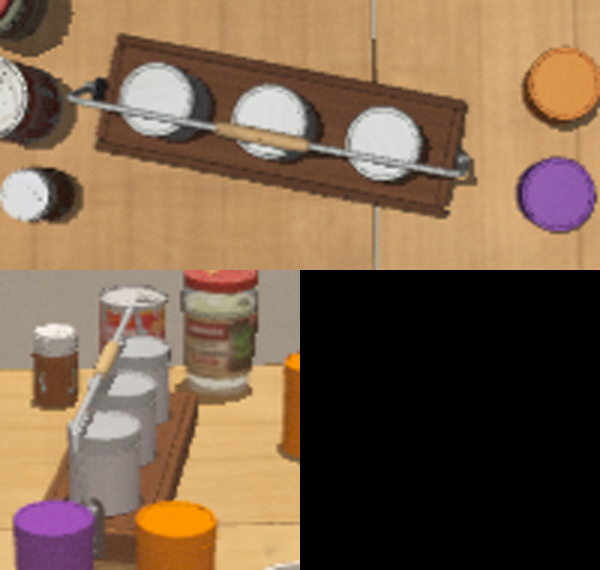

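The crop shows the same: three plain silver tins in the block at full-image top pixels (193,203), (230,210) and (267,217). They are the ones meant, since the lookalikes are orange or purple and stand outside the block. The keeper leans to −x over the lids. Next I'll write a shift calculator and check how tall the left-hand jars are.

```bash
cat > go.py <<'E'
import sys,numpy as np
from cell import readout
from scipy.spatial.transform import Rotation as Ro
# go.py x y z [yaw of tool x deg]: shift needed (tool axes, units of 4 cm); or no args: state
o=readout.observe();R=Ro.from_rotvec(o["ee_rot"]).as_matrix();yaw=np.degrees(np.arctan2(R[1,0],R[0,0]))
print("t",round(o["clock"],2),"p",np.round(o["position"],4),"yaw",round(yaw,2),"tilt",np.round(R[:2,2],4),"F",np.round(o["force"],2),"M",np.round(o["ft_torque"],3),"w",round(o["width"],3),"gf",round(o["gripper_force"],1))
a=list(map(float,sys.argv[1:]))
if len(a)>=3:print("shift",np.round(R.T@(np.array(a[:3])-o["position"])/.04,2), "turn",round(-(a[3]-yaw)/4,2) if len(a)>3 else "")
E
python3 -m creep '[[0,0,0,-1,0],[0,0,0,-0.93,0],[0,0,-0.5,0,0]]' 30
python3 go.py 0.45 -0.30 0.22 33
python3 - <<'E'
from h import *
P=cloud(vision.get_image("top"))
for n,u,v in(("jar",137,203),("small",150,235),("red",130,165)):
    S=P[v-10:v+10,u-10:u+10].reshape(-1,3);print(n,np.nanmedian(S,0),np.nanmax(S[:,2]))
E
```

```text
clock: 0.57
position: [0.266, -0.5642, 0.2221]
ee_rot: [-3.009, -0.892, 0.001]
force: [-0.3, -1.1, 1.2]
width: 0.724
gripper_force: 0.0
t 0.57 p [ 0.266  -0.5642  0.2221] yaw 33.03 tilt [-0.0018  0.0033] F [-0.29 -1.08  1.22] M [ 0.036 -0.03   0.013] w 0.724 gf 0.0
shift [ 7.46 -3.03  0.07] turn 0.01
jar [0.51187589 0.4108788  0.10752553] 0.11464234624230252
small [0.42890663 0.38758983 0.07881392] 0.08720857820453976
red [0.60797632 0.4204882  0.13188042] 0.13751686715693712
```

```bash
python3 -m creep '[[0.93,-0.38,0,0,0],[0.93,-0.38,0,0,0],[0.93,-0.38,0,0,0],[0.93,-0.38,0,0,0],[0.93,-0.38,0,0,0],[0.93,-0.38,0,0,0],[0.93,-0.38,0,0,0],[0.93,-0.38,0,0,0],[0,0,0,0,0]]' | tail -3; python3 go.py 0.434 0.18 0.2 33
```

```text
force: [0.8, -0.0, -0.0]
width: 0.007
gripper_force: 0.0
t 1.75 p [ 0.4523 -0.2978  0.2234] yaw 33.3 tilt [0.001  0.0014] F [ 0.81 -0.03 -0.04] M [-0.052 -0.023 -0.02 ] w 0.007 gf 0.0
shift [  6.18 -10.23   0.6 ] turn 0.08
```

```bash
python3 -m creep '[[0.56,-0.93,0.05,0,0],[0.56,-0.93,0.05,0,0],[0.56,-0.93,0.05,0,0],[0.56,-0.93,0.05,0,0],[0.56,-0.93,0.05,0,0],[0.56,-0.93,0.05,0,0],[0.56,-0.93,0.05,0,0],[0.56,-0.93,0.05,0,0],[0.56,-0.93,0.05,0,0],[0.56,-0.93,0.05,0,0],[0.56,-0.93,0.05,0,0],[0,0,0,0,0]]' | tail -3; python3 go.py 0.434 0.18 0.116 33
```

```text
force: [-0.5, -0.5, 0.1]
width: 0.004
gripper_force: 0.0
t 3.25 p [0.4338 0.1789 0.2015] yaw 33.22 tilt [0.     0.0014] F [-0.53 -0.49  0.08] M [-0.082 -0.019  0.003] w 0.004 gf 0.0
shift [ 0.02 -0.02  2.14] turn 0.06
```

```bash
python3 -m creep '[[0,0,0.71,0,0],[0,0,0.71,0,0],[0,0,0.71,0,0],[0,0,0,0,0],[0.18,0.18,0,0,0],[0.18,0.18,0,0,0],[0.18,0.18,0,0,0],[0.18,0.18,0,0,0],[0.18,0.18,0,0,0],[0.18,0.18,0,0,0],[0,0,0,0,0],[0,0,0,0,0]]' | tail -3; python3 go.py
python3 - <<'E'
from h import *
t=vision.get_image("top");s=vision.get_image("side")
cv2.imwrite("pics/k1.png",np.hstack([cv2.resize(t["pixels"][150:270,130:310],(540,360)),cv2.resize(s["pixels"][155:275,215:295],(240,360))]))
E
```

```text
force: [-0.7, 0.1, 0.4]
width: 0.004
gripper_force: 0.0
t 4.75 p [0.4936 0.1635 0.1163] yaw 32.99 tilt [-0.0005 -0.0001] F [-0.68  0.12  0.37] M [0.072 0.001 0.019] w 0.004 gf 0.0
```

View pics/k1.png

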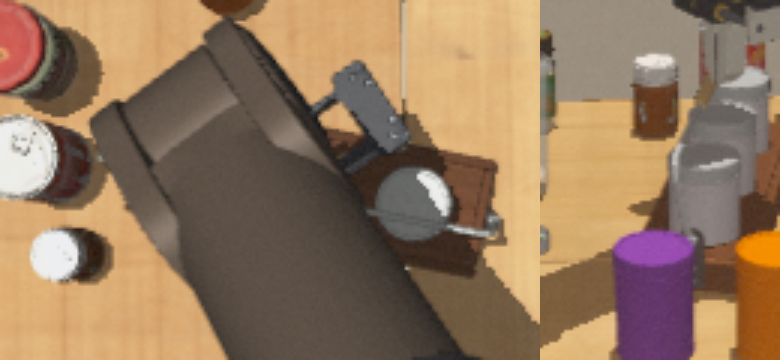

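Run:
```python
from h import *
t=vision.get_image("top");s=vision.get_image("side")
c=np.array([.489,.1687]);ex=np.array([.978,-.207]);ey=np.array([.207,.978])
for n,im,box in(("top",t,(190,245,245,300)),("side",s,(140,250,230,310))):
    P=cloud(im);S=P[box[0]:box[1],box[2]:box[3]].reshape(-1,3)
    b=np.c_[(S[:,:2]-c)@ex,(S[:,:2]-c)@ey,S[:,2]]
    k=b[(b[:,2]>.045)&(b[:,2]<.16)&(b[:,1]<.2)&(b[:,1]>-.18)&(np.hypot(b[:,0],b[:,1]+.1)>.036)&(np.hypot(b[:,0],b[:,1])>.036)&(abs(b[:,0])<.1)]
    k=k[np.argsort(k[:,1])];print(n,len(k));print(np.round(k[::max(1,len(k)//30)],3))
cv2.imwrite("pics/k2.png",cv2.resize(s["pixels"][130:260,220:330],(660,600),interpolation=2)[:, :660])
```

```text
top 67
[[ 0.004 -0.176  0.059]
 [-0.005 -0.174  0.091]
 [ 0.001 -0.174  0.066]
 [-0.013 -0.173  0.12 ]
 [-0.008 -0.172  0.113]
 [-0.003 -0.172  0.086]
 [ 0.003 -0.171  0.062]
 [-0.011 -0.17   0.123]
 [-0.006 -0.169  0.093]
 [-0.    -0.169  0.065]
 [-0.014 -0.168  0.124]
 [ 0.008 -0.167  0.064]
 [ 0.01  -0.167  0.06 ]
 [-0.001 -0.166  0.07 ]
 [-0.015 -0.165  0.123]
 [-0.009 -0.165  0.062]
 [ 0.007 -0.165  0.064]
 [-0.015 -0.163  0.126]
 [-0.016 -0.16   0.129]
 [-0.016 -0.158  0.129]
 [-0.011 -0.157  0.131]
 [-0.014 -0.155  0.132]
 [-0.017 -0.153  0.13 ]
 [-0.012 -0.152  0.127]
 [-0.013 -0.149  0.127]
 [-0.013 -0.147  0.134]
 [-0.014 -0.145  0.13 ]
 [-0.014 -0.142  0.13 ]
 [-0.017 -0.14   0.129]
 [-0.012 -0.139  0.13 ]
 [-0.013 -0.137  0.133]
 [-0.013 -0.134  0.133]
 [-0.014 -0.065  0.133]
 [-0.012 -0.062  0.128]]
side 423
[[ 0.002 -0.18   0.059]
 [-0.011 -0.176  0.095]
 [-0.007 -0.174  0.075]
 [ 0.001 -0.172  0.061]
 [-0.002 -0.17   0.071]
 [-0.012 -0.167  0.116]
 [ 0.007 -0.165  0.058]
 [-0.015 -0.152  0.131]
 [ 0.013 -0.134  0.089]
 [-0.016 -0.04   0.131]
 [ 0.006  0.067  0.101]
 [ 0.009  0.07   0.097]
 [-0.     0.071  0.099]
 [-0.015  0.072  0.104]
 [ 0.011  0.074  0.096]
 [ 0.02   0.075  0.08 ]
 [ 0.022  0.078  0.095]
 [ 0.022  0.08   0.097]
 [ 0.022  0.082  0.049]
 [ 0.012  0.085  0.104]
 [ 0.     0.087  0.103]
 [ 0.003  0.09   0.102]
 [ 0.029  0.092  0.087]
 [ 0.02   0.098  0.103]
 [ 0.009  0.108  0.102]
 [ 0.016  0.122  0.104]
 [-0.094  0.179  0.047]
 [-0.088  0.184  0.055]
 [-0.092  0.188  0.053]
 [-0.09   0.192  0.056]
 [-0.087  0.198  0.071]]
```

View pics/k2.png

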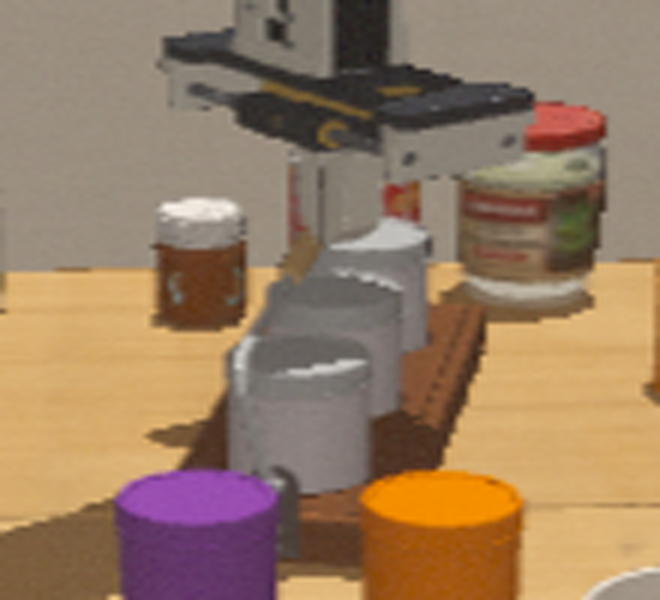

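The keeper is still shut: the grip at crop (300,255) is on the −x side of the fingers, so the push didn't carry it over. I'll back off upward and retry by gripping the wooden grip, closing along block x.

```bash
python3 -m creep '[[0,0,-0.7,0,0],[0,0,-0.8,0,0.5],[-0.2,-0.2,0,-1,0.5],[-0.2,-0.2,0,-1,0.5],[0,0,0,-1,0.5],[0,0,0,-1,0.5],[0,0,0,-1,0.5],[0,0,0,-1,0.5],[0,0,0,-1,0.5],[0,0,0,-1,0.5],[0,0,0,-1,0.5],[0,0,0,-1,0.5]]' | tail -3; python3 go.py 0.4753 0.1716 0.116 78;python3 - <<'E'
from h import *
s=vision.get_image("side")
c=np.array([.489,.1687]);ex=np.array([.978,-.207]);ey=np.array([.207,.978])
S=cloud(s)[140:250,230:310].reshape(-1,3);b=np.c_[(S[:,:2]-c)@ex,(S[:,:2]-c)@ey,S[:,2]]
k=b[(b[:,2]>.112)&(b[:,2]<.142)&(abs(b[:,1])<.18)&(abs(b[:,0])<.1)];k=k[np.argsort(k[:,1])];print(len(k),np.round(k[::max(1,len(k)//15)],3))
E
```

```text
force: [0.2, 0.2, 0.4]
width: 0.499
gripper_force: 0.0
t 6.45 p [0.4714 0.1673 0.1765] yaw 73.12 tilt [ 0.0001 -0.0002] F [0.21 0.2  0.43] M [ 0.005 -0.128  0.065] w 0.499 gf 0.0
shift [0.13 0.06 1.51] turn -1.22
153 [[-0.011 -0.174  0.119]
 [-0.012 -0.167  0.13 ]
 [-0.012 -0.152  0.129]
 [-0.016 -0.132  0.128]
 [-0.014 -0.102  0.13 ]
 [-0.014 -0.072  0.13 ]
 [-0.013 -0.045  0.128]
 [-0.012 -0.036  0.121]
 [-0.022 -0.025  0.128]
 [-0.016 -0.011  0.132]
 [-0.021  0.     0.131]
 [-0.009  0.016  0.129]
 [-0.013  0.039  0.129]
 [-0.013  0.074  0.126]
 [-0.014  0.12   0.128]
 [-0.015  0.168  0.118]]
```

```bash
python3 -m creep '[[0.13,0.06,0,-1,0.5],[0,0,0,-0.2,0.5],[0,0,0.5,0,0.5],[0,0,0.5,0,0.5],[0,0,0.52,0,0.5],[0,0,0,0,0],[0,0,0,0,0],[0,0,0,0,0],[0,0,0,0,0],[0,0,0,0,0]]' 6; python3 go.py
```

```text
clock: 7.75
position: [0.4756, 0.1716, 0.1159]
ee_rot: [2.445, 1.972, 0.001]
force: [0.2, -0.2, 0.3]
width: 0.023
gripper_force: 0.0
t 7.75 p [0.4756 0.1716 0.1159] yaw 77.76 tilt [0.0005 0.0001] F [ 0.21 -0.2   0.35] M [ 0.012 -0.064 -0.034] w 0.023 gf 0.0
```

Run:
```python
from h import *
s=vision.get_image("side");t=vision.get_image("top")
c=np.array([.489,.1687]);ex=np.array([.978,-.207]);ey=np.array([.207,.978])
P=cloud(s)
b=np.dstack([(P[...,:2]-c)@ex,(P[...,:2]-c)@ey,P[...,2]])
for u in range(262,300,3):
    print(u,[tuple(np.round(b[v,u]*1000).astype(int)) if np.isfinite(b[v,u]).all() else None for v in range(165,200,5)])
cv2.imwrite("pics/k3.png",cv2.resize(s["pixels"][135:225,230:330],(660,594),interpolation=2))
```

```text
262 [(np.int64(-34), np.int64(-14), np.int64(188)), (np.int64(-35), np.int64(-9), np.int64(171)), (np.int64(-94), np.int64(306), np.int64(42)), (np.int64(-95), np.int64(308), np.int64(23)), (np.int64(-96), np.int64(312), np.int64(3)), (np.int64(-90), np.int64(276), np.int64(-1)), (np.int64(-81), np.int64(232), np.int64(-1))]
265 [(np.int64(-26), np.int64(-14), np.int64(188)), (np.int64(-26), np.int64(-14), np.int64(173)), (np.int64(-26), np.int64(-12), np.int64(158)), (np.int64(-84), np.int64(307), np.int64(24)), (np.int64(-85), np.int64(311), np.int64(4)), (np.int64(-79), np.int64(277), np.int64(0)), (np.int64(-15), np.int64(-80), np.int64(127))]
268 [(np.int64(-20), np.int64(0), np.int64(184)), (np.int64(-19), np.int64(-7), np.int64(171)), (np.int64(-20), np.int64(-5), np.int64(156)), (np.int64(-18), np.int64(-12), np.int64(144)), (np.int64(-17), np.int64(-21), np.int64(133)), (np.int64(-14), np.int64(-41), np.int64(126)), (np.int64(-17), np.int64(-24), np.int64(105))]
271 [(np.int64(-10), np.int64(-10), np.int64(187)), (np.int64(-10), np.int64(-11), np.int64(173)), (np.int64(-10),
[... 2358 characters left out ...]
 np.int64(-1)), (np.int64(15), np.int64(256), np.int64(-4))]
295 [(np.int64(23), np.int64(262), np.int64(98)), (np.int64(15), np.int64(334), np.int64(56)), (np.int64(15), np.int64(331), np.int64(39)), (np.int64(15), np.int64(333), np.int64(20)), (np.int64(16), np.int64(330), np.int64(3)), (np.int64(20), np.int64(294), np.int64(-1)), (np.int64(25), np.int64(253), np.int64(-3))]
298 [(np.int64(35), np.int64(244), np.int64(105)), (np.int64(36), np.int64(240), np.int64(89)), (np.int64(35), np.int64(245), np.int64(71)), (np.int64(35), np.int64(247), np.int64(53)), (np.int64(36), np.int64(242), np.int64(37)), (np.int64(36), np.int64(248), np.int64(17)), (np.int64(35), np.int64(254), np.int64(-3))]
```

View pics/k3.png

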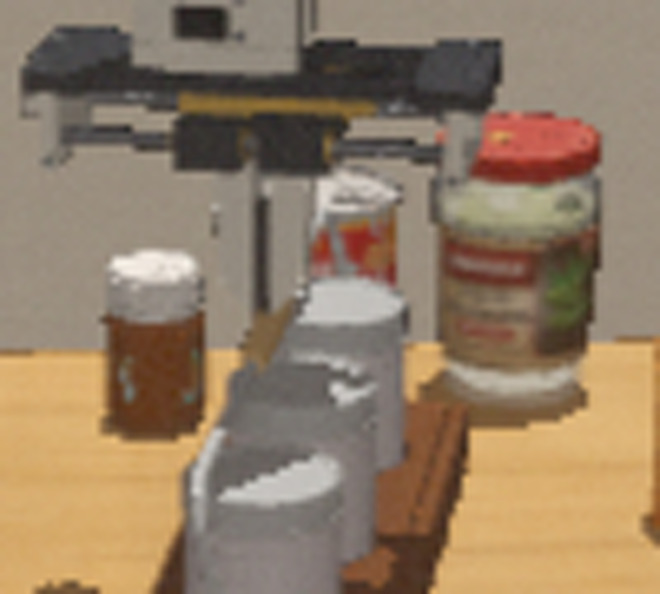

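The fingertips end at crop (260,310), just above the wooden grip, at z of about 0.14, while the TCP reads 0.116. So the readout seems to be about 20 mm off in height, which is why the push passed over the bar. I'll measure the offset against the cameras.

```bash
python3 -m creep '[[0,0,-0.5,0,0.5],[0,0,-0.5,0,0.5],[0,0,0,0,0.5],[0,0,0,0,0.5]]' 6|head -2
python3 - <<'E'
from h import *
s=vision.get_image("side")
c=np.array([.489,.1687]);ex=np.array([.978,-.207]);ey=np.array([.207,.978])
P=cloud(s);b=np.dstack([(P[...,:2]-c)@ex,(P[...,:2]-c)@ey,P[...,2]])
m=(abs(b[...,1])<.03)&(b[...,2]>.14)&(b[...,2]<.185)&(abs(b[...,0]+.014)<.07)
for u in range(255,300):
    v=np.where(m[:,u])[0]
    if len(v):print(u,v.max(),np.round(b[v.max(),u]*1000,0),np.round(np.median(b[v,u],0)*1000))
E
python3 go.py
```

```text
clock: 8.35
position: [0.4752, 0.1713, 0.155]
259 166 [-44.  -7. 182.] [-44.  -7. 182.]
260 167 [-41. -10. 180.] [-40. -10. 181.]
261 168 [-38.  -7. 176.] [-38. -10. 180.]
262 168 [-35. -11. 178.] [-35. -10. 182.]
263 167 [-34.  -0. 177.] [-34.   2. 179.]
276 169 [  3.  -7. 176.] [  3.  -7. 180.]
277 168 [  8. -17. 182.] [  7. -15. 183.]
278 167 [  9. -11. 183.] [  9.  -9. 184.]
t 8.4 p [0.475  0.1712 0.1548] yaw 77.77 tilt [-0.001  -0.0006] F [ 0.14 -0.09 -0.14] M [-0.018 -0.077 -0.009] w 0.434 gf 0.0
```

Readout z is about 20 mm below the true fingertip height, and laterally it agrees. I'll correct for that and grip the keeper again.

```bash
python3 -m creep '[[0,0,0.5,0,0.5],[0,0,0.5,0,0.5],[0,0,0.47,0,0.5],[0,0,0,0,0.1],[0,0,0,0,0.05],[0,0,0,0,0.05],[0,0,0,0,0.05]]' 6; python3 go.py
```

```text
clock: 9.28
position: [0.4761, 0.1717, 0.0974]
ee_rot: [2.445, 1.972, 0.002]
force: [0.8, 0.7, 0.2]
width: 0.149
gripper_force: 6.0
t 9.28 p [0.4761 0.1717 0.0974] yaw 77.76 tilt [0.0014 0.0003] F [0.81 0.67 0.22] M [ 0.065 -0.007  0.063] w 0.149 gf 6.0
```

```bash
python3 -m creep '[[0,0.25,0,0,0.05],[0,0.25,0,0,0.05],[0,0.25,0,0,0.05],[0,0.25,0,0,0.05],[0,0.12,0,0,0.05],[0,0,0,0,0.5],[0,0,0,0,0.5],[0,0,-0.5,0,0.5],[0,0,-0.8,0,0.9],[0,0,-0.8,0,0.9],[0,0,0,1,0.9],[0,0,0,1,0.9]]' 6; python3 go.py
python3 - <<'E'
from h import *
s=vision.get_image("side")
c=np.array([.489,.1687]);ex=np.array([.978,-.207]);ey=np.array([.207,.978])
S=cloud(s)[130:250,230:330].reshape(-1,3);b=np.c_[(S[:,:2]-c)@ex,(S[:,:2]-c)@ey,S[:,2]]
k=b[(b[:,2]>.05)&(b[:,2]<.142)&(abs(b[:,1])<.18)&(abs(b[:,0])>.04)&(abs(b[:,0])<.1)];k=k[np.argsort(k[:,1])];print(len(k),np.round(k[::max(1,len(k)//15)],3))
E
```

```text
clock: 10.78
position: [0.5199, 0.1621, 0.182]
ee_rot: [2.578, 1.793, 0.003]
force: [-0.2, -0.3, -0.1]
width: 0.857
gripper_force: 0.0
t 10.78 p [0.5199 0.1621 0.182 ] yaw 69.63 tilt [0.0026 0.0002] F [-0.22 -0.34 -0.1 ] M [-0.006 -0.077  0.02 ] w 0.857 gf 0.0
190 [[ 0.043 -0.18   0.068]
 [ 0.057 -0.173  0.071]
 [ 0.059 -0.169  0.072]
 [ 0.067 -0.152  0.076]
 [ 0.071 -0.12   0.075]
 [ 0.07  -0.091  0.077]
 [ 0.07  -0.053  0.075]
 [ 0.069 -0.037  0.077]
 [ 0.075 -0.023  0.077]
 [ 0.077 -0.009  0.074]
 [ 0.071  0.012  0.08 ]
 [ 0.072  0.03   0.079]
 [ 0.07   0.073  0.075]
 [ 0.069  0.112  0.078]
 [ 0.063  0.167  0.073]
 [ 0.04   0.176  0.066]]
```

Keeper is fully back: bar at block x 70 mm, z 76 mm. Now the first tin, the right-hand one, with a diagonal grasp.

```bash
python3 -m creep '[[0,0,0,1,1],[0,0,0,1,1],[0,0,0,1,1],[0,0,0,1,1],[0,0,0,1,1],[0,0,0,1,1],[0,0,0,1,1],[0,0,0,1,1],[0,0,0,1,1],[0,0,0,0.15,1]]' 30|head -1; python3 go.py 0.4683 0.0712 0.15 33
```

```text
clock: 12.08
t 12.07 p [0.5194 0.1621 0.1812] yaw 33.22 tilt [ 0.0009 -0.0001] F [ 0.09  0.46 -0.16] M [ 0.083 -0.026  0.012] w 1.004 gf 0.0
shift [-2.31  1.2   0.78] turn 0.06
```

```bash
python3 -m creep '[[-0.77,0.4,0,0,1],[-0.77,0.4,0,0,1],[-0.77,0.4,0.2,0,1],[0,0,0.55,0,1],[0,0,0,0,1]]' 30|head -1; python3 go.py 0.4683 0.0712 0.042 33
```

```text
clock: 12.7
t 12.7 p [0.4672 0.0708 0.1501] yaw 33.24 tilt [-0.0019 -0.0006] F [0.24 0.46 0.09] M [ 0.009 -0.023  0.073] w 0.998 gf 0.0
shift [0.03 0.01 2.7 ] turn 0.06
```

```bash
python3 -m creep '[[0.03,0,0.5,0,1],[0,0,0.6,0,1],[0,0,0.6,0,1],[0,0,0.6,0,1],[0,0,0.4,0,1],[0,0,0,0,1],[0,0,0,0,0.3],[0,0,0,0,0.3],[0,0,0,0,0.3],[0,0,0,0,0.3]]' 30; python3 go.py
```

```text
clock: 13.95
position: [0.4697, 0.0719, 0.0434]
ee_rot: [3.011, 0.896, 0.002]
force: [-0.1, -1.3, 5.2]
width: 0.695
gripper_force: 30.0
t 13.95 p [0.4697 0.0719 0.0434] yaw 33.17 tilt [ 0.0011 -0.0001] F [-0.06 -1.35  5.23] M [-0.246  0.029  0.002] w 0.695 gf 30.0
```

```bash
python3 -m creep '[[0,0,-0.4,0,0.3],[0,0,-0.7,0,0.3],[0,0,-0.7,0,0.3],[0,0,-0.7,0,0.3],[0,0,-0.5,0,0.3],[0,0,0,0,0.3],[0,0,0,0,0.3]]'|head -2
python3 - <<'E'
from cell import readout
import numpy as np
o=readout.observe();print(o["force"],o["ft_torque"],readout.observe()["ft_torque"])
E
python3 -m creep '[[0,0.6,0,0,0.3],[0,-0.6,0,0,0.3],[0,-0.6,0,0,0.3],[0,0.6,0,0,0.3],[0,0.6,0,0,0.3],[0,-0.6,0,0,0.3],[0,-0.6,0,0,0.3],[0,0.6,0,0,0.3],[0,0.6,0,0,0.3],[0,0,0,0,0.3],[0,0,0,0,0.3],[0,0,0,0,0.3]]'|tail -3; python3 go.py
python3 -m creep '[[0,0,0,0,0.3]]'>/dev/null; python3 go.py
python3 -m creep '[[0,-0.6,0,0,0.3],[0,-0.6,0,0,0.3],[0,0,0,0,0.3],[0,0,0,0,0.3],[0,0,0,0,0.3],[0,0,0,0,0.3]]'>/dev/null; python3 go.py
python3 -m creep '[[0,0,0,0,0.3]]'>/dev/null; python3 go.py
```

```text
clock: 14.82
position: [0.4684, 0.0717, 0.1618]
[ 0.07979649 -0.3523453  -3.44793046] [0.00586036 0.00461664 0.01858633] [0.00586036 0.00461664 0.01858633]
force: [0.1, 0.0, -3.5]
width: 0.694
gripper_force: 30.0
t 16.32 p [0.4817 0.0526 0.1624] yaw 33.24 tilt [-0.0009  0.0002] F [ 0.14  0.04 -3.51] M [-0.01  -0.049  0.028] w 0.694 gf 30.0
t 16.45 p [0.482  0.0524 0.1627] yaw 33.22 tilt [-0.0002  0.    ] F [-0.01  0.34 -3.51] M [-0.038  0.021 -0.042] w 0.694 gf 30.0
t 17.2 p [0.4563 0.0916 0.1628] yaw 33.12 tilt [ 0.     -0.0001] F [-0.14 -0.96 -3.8 ] M [-0.018 -0.017 -0.063] w 0.692 gf 30.0
t 17.32 p [0.4562 0.0918 0.1628] yaw 33.14 tilt [-0.     -0.0001] F [ 0.43 -0.7  -2.53] M [0.004 0.008 0.019] w 0.696 gf 30.0
```

```bash
cat > w.py <<'E'
from cell import readout,vision
import numpy as np
d=[]
for i in range(14):
    vision.get_image("side");o=readout.observe();d.append(np.r_[o["ft_torque"],o["joint_efforts"]])
d=np.array(d);p=d[:,0]*.839+d[:,1]*.545
print(round(o["clock"],2),"proj %.4f +- %.4f"%(p.mean(),p.std()/14**.5),"J",np.round(d[:,3:].mean(0),4),"se",np.round(d[:,3:].std(0)/14**.5,4))
E
python3 w.py
python3 -m creep '[[0,0.6,0,0,0.3],[0,0.6,0,0,0.3],[0,0,0,0,0.3],[0,0,0,0,0.3],[0,0,0,0,0.3]]'>/dev/null; python3 w.py
```

```text
18.02 proj 0.0011 +- 0.0055 J [ 2.17000e-02 -4.78832e+01 -3.13230e+00 -2.88009e+01 -2.22000e-02
 -7.16000e-02  5.00000e-04] se [0.0046 0.0014 0.0029 0.0007 0.0004 0.0001 0.0002]
19.35 proj -0.0173 +- 0.0059 J [-1.15000e-02 -5.07882e+01 -3.31100e+00 -2.90315e+01 -3.12000e-02
 -6.69000e-02 -2.20000e-03] se [0.0133 0.0116 0.0063 0.0015 0.0006 0.0001 0.0005]
```

The first tin is silent: the moment doesn't shift with the stroke side (−0.018, where the loose weight would give +0.051). Standing it back.

```bash
python3 -m creep '[[0,-0.6,0,0,0.3],[0,0,0.6,0,0.3],[0,0,0.6,0,0.3],[0,0,0.6,0,0.3],[0,0,0.3,0,0.3],[0,0,0.3,0,0.3],[0,0,0.3,0,0.3],[0,0,0.25,0,0.3],[0,0,0,0,0.3],[0,0,0,0,0.3]]'; python3 go.py 0.4683 0.0712 0.042
```

```text
clock: 20.6
position: [0.4694, 0.0719, 0.045]
ee_rot: [3.011, 0.897, 0.0]
force: [0.3, -0.3, -4.4]
width: 0.694
gripper_force: 30.0
t 20.6 p [0.4694 0.0719 0.045 ] yaw 33.17 tilt [ 0.0002 -0.0001] F [ 0.32 -0.34 -4.37] M [-0.277 -0.263 -0.029] w 0.694 gf 30.0
shift [-0.03  0.    0.08] turn
```

```bash
python3 -m creep '[[0,0,0.04,0,0.3],[0,0,0,0,0.8],[0,0,0,0,1],[0,0,0,0,1],[0,0,0,0,1],[0,0,-0.7,0,1],[0,0,-0.8,0,1],[0,0,-0.8,0,1],[0,0,-0.6,0,1],[0,0,0,0,1]]'; python3 go.py 0.489 0.1689 0.16 33
python3 - <<'E'
from h import *
s=vision.get_image("side");P=cloud(s)
for u,v in((272,205),(268,206),(275,207)):print(P[v,u])
S=P[190:225,250:290].reshape(-1,3);S=S[np.hypot(S[:,0]-.4683,S[:,1]-.0712)<.04];print("lid top z",np.nanpercentile(S[:,2],[90,97]))
E
```

```text
clock: 21.85
position: [0.4703, 0.0723, 0.1608]
ee_rot: [3.01, 0.896, 0.005]
force: [-0.4, -0.4, 0.3]
width: 0.999
gripper_force: 0.0
t 21.85 p [0.4703 0.0723 0.1608] yaw 33.16 tilt [0.0035 0.0004] F [-0.38 -0.38  0.31] M [-0.069  0.026 -0.042] w 0.999 gf 0.0
shift [ 1.71 -1.77  0.02] turn 0.04
[0.47579578 0.08311437 0.10222936]
[0.46484866 0.07375195 0.10360085]
[0.48307908 0.07000124 0.10190042]
lid top z [0.10383048 0.10492122]
```

```bash
python3 -m creep '[[0.57,-0.59,0,0,1],[0.57,-0.59,0,0,1],[0.57,-0.59,0,0,1],[0,0,0.5,0,1],[0,0,0,0,1]]'|head -1; python3 go.py 0.489 0.1687 0.043
```

```text
clock: 22.52
t 22.52 p [0.4859 0.1681 0.1369] yaw 33.22 tilt [-0.0046 -0.0018] F [-0.49  0.12 -0.07] M [ 0.011 -0.007  0.01 ] w 1.001 gf 0.0
shift [0.08 0.03 2.35] turn
```

```bash
python3 -m creep '[[0.05,0.02,0.4,0,1],[0,0,0.6,0,1],[0,0,0.6,0,1],[0,0,0.5,0,1],[0,0,0.22,0,1],[0,0,0,0,1],[0,0,0,0,0.3],[0,0,0,0,0.3],[0,0,0,0,0.3],[0,0,0,0,0.3]]' 30; python3 go.py 0.489 0.1687 0.043
```

```text
clock: 23.78
position: [0.4902, 0.169, 0.0469]
ee_rot: [3.011, 0.896, 0.001]
force: [-0.1, -0.5, 4.0]
width: 0.694
gripper_force: 30.0
t 23.77 p [0.4902 0.169  0.0469] yaw 33.16 tilt [0.0009 0.    ] F [-0.06 -0.54  3.99] M [-0.152 -0.055 -0.006] w 0.694 gf 30.0
shift [-0.03 -0.01  0.1 ] turn
```

```bash
python3 -m creep '[[0,0,-0.4,0,0.3],[0,0,-0.7,0,0.3],[0,0,-0.7,0,0.3],[0,0,-0.7,0,0.3],[0,0,-0.5,0,0.3],[0,0,0,0,0.3]]'|head -2
python3 -m creep '[[0,0.6,0,0,0.3],[0,-0.6,0,0,0.3],[0,-0.6,0,0,0.3],[0,0.6,0,0,0.3],[0,0.6,0,0,0.3],[0,-0.6,0,0,0.3],[0,-0.6,0,0,0.3],[0,0,0,0,0.3],[0,0,0,0,0.3],[0,0,0,0,0.3]]'>/dev/null; python3 go.py; python3 w.py
python3 -m creep '[[0,0.6,0,0,0.3],[0,0.6,0,0,0.3],[0,0,0,0,0.3],[0,0,0,0,0.3],[0,0,0,0,0.3]]'>/dev/null; python3 go.py;python3 w.py
```

```text
clock: 24.52
position: [0.4905, 0.1697, 0.1683]
t 25.77 p [0.4769 0.1883 0.166 ] yaw 33.11 tilt [-0.0005 -0.0006] F [ 0.52 -0.12 -2.98] M [ 0.    -0.023  0.002] w 0.688 gf 30.0
26.48 proj 0.0022 +- 0.0084 J [ 1.17000e-02 -5.45505e+01 -4.49990e+00 -2.96219e+01  4.20000e-03
 -7.79000e-02  2.00000e-03] se [0.0153 0.0042 0.0069 0.0061 0.0007 0.0004 0.0005]
t 27.1 p [0.5025 0.1499 0.1665] yaw 33.24 tilt [-0.0001  0.0004] F [-0.84 -1.11 -2.94] M [-0.027  0.006 -0.003] w 0.695 gf 30.0
27.8 proj 0.0089 +- 0.0092 J [-1.52000e-02 -5.62771e+01 -4.55500e+00 -2.97947e+01 -8.20000e-03
 -7.77000e-02 -2.20000e-03] se [0.0165 0.0081 0.0074 0.0008 0.0007 0.0001 0.0005]
```

Silent too (0.007 ± 0.012). Standing it back.

```bash
python3 -m creep '[[0,-0.6,0,0,0.3],[0,0,0.6,0,0.3],[0,0,0.6,0,0.3],[0,0,0.6,0,0.3],[0,0,0.3,0,0.3],[0,0,0.3,0,0.3],[0,0,0.3,0,0.3],[0,0,0.28,0,0.3],[0,0,0,0,0.3],[0,0,0,0,0.3]]'; python3 go.py 0.489 0.1687 0.043
```

```text
clock: 29.05
position: [0.4899, 0.1692, 0.0472]
ee_rot: [3.011, 0.897, 0.0]
force: [-0.3, 0.4, -3.3]
width: 0.699
gripper_force: 30.0
t 29.05 p [0.4899 0.1692 0.0472] yaw 33.17 tilt [0.0001 0.    ] F [-0.32  0.37 -3.25] M [ 0.014 -0.002  0.052] w 0.699 gf 30.0
shift [-0.02 -0.    0.1 ] turn
```

```bash
python3 -m creep '[[0,0,0.01,0,0.3],[0,0,0,0,0.8],[0,0,0,0,1],[0,0,0,0,1],[0,0,0,0,1],[0,0,-0.7,0,1],[0,0,-0.8,0,1],[0,0,-0.8,0,1],[0,0,-0.6,0,1],[0,0,0,0,1]]'|head -2; python3 go.py 0.5097 0.2662 0.14 33
python3 - <<'E'
from h import *
P=cloud(vision.get_image("side"))
for c in((.4683,.0712),(.489,.1687),(.5095,.2658)):
    S=P[150:225,240:310].reshape(-1,3);S=S[(np.hypot(S[:,0]-c[0],S[:,1]-c[1])<.032)&(S[:,2]<.12)];print("lid z",np.nanpercentile(S[:,2],[80,90,97]))
E
```

```text
clock: 30.3
position: [0.491, 0.1697, 0.1645]
t 30.3 p [0.491  0.1697 0.1645] yaw 33.16 tilt [0.0035 0.0012] F [-0.06  0.13 -0.8 ] M [ 0.023  0.035 -0.064] w 0.997 gf 0.0
shift [ 1.71 -1.76  0.62] turn 0.04
lid z [0.10324173 0.10399374 0.10510722]
lid z [0.10336417 0.10440258 0.10519276]
lid z [0.10356707 0.10446787 0.10555986]
```

Both are seated level. Now the third tin.

```bash
python3 -m creep '[[0.57,-0.59,0,0,1],[0.57,-0.59,0,0,1],[0.57,-0.59,0,0,1],[0,0,0.6,0,1],[0,0,0,0,1]]'|head -1; python3 go.py 0.5097 0.2660 0.045
```

```text
clock: 30.98
t 30.98 p [0.5065 0.2648 0.136 ] yaw 33.22 tilt [-0.0047 -0.0028] F [-0.01 -0.49 -0.01] M [ 0.006  0.004 -0.036] w 0.998 gf 0.0
shift [0.1  0.02 2.27] turn
```

```bash
python3 -m creep '[[0.06,0.01,0.4,0,1],[0,0,0.6,0,1],[0,0,0.6,0,1],[0,0,0.5,0,1],[0,0,0.15,0,1],[0,0,0,0,1],[0,0,0,0,0.3],[0,0,0,0,0.3],[0,0,0,0,0.3],[0,0,0,0,0.3]]' 30|tail -3; python3 go.py
python3 -m creep '[[0,0,-0.4,0,0.3],[0,0,-0.7,0,0.3],[0,0,-0.7,0,0.3],[0,0,-0.7,0,0.3],[0,0,-0.5,0,0.3],[0,0,0,0,0.3]]'|head -2
python3 -m creep '[[0,0.6,0,0,0.3],[0,-0.6,0,0,0.3],[0,-0.6,0,0,0.3],[0,0.6,0,0,0.3],[0,0.6,0,0,0.3],[0,-0.6,0,0,0.3],[0,-0.6,0,0,0.3],[0,0,0,0,0.3],[0,0,0,0,0.3],[0,0,0,0,0.3]]'>/dev/null; python3 go.py; python3 w.py
python3 -m creep '[[0,0.6,0,0,0.3],[0,0.6,0,0,0.3],[0,0,0,0,0.3],[0,0,0,0,0.3],[0,0,0,0,0.3]]'>/dev/null; python3 go.py;python3 w.py
```

```text
force: [-0.3, -0.4, 3.1]
width: 0.694
gripper_force: 30.0
t 32.23 p [0.5108 0.2668 0.0492] yaw 33.16 tilt [0.0006 0.0001] F [-0.35 -0.43  3.08] M [-0.059  0.037 -0.042] w 0.694 gf 30.0
clock: 32.98
position: [0.5112, 0.2674, 0.1709]
t 34.23 p [0.4978 0.2857 0.1684] yaw 33.09 tilt [-0.0003 -0.0009] F [ 0.17 -0.41 -2.06] M [-0.049  0.014  0.001] w 0.695 gf 30.0
34.92 proj 0.0041 +- 0.0071 J [ 1.92000e-02 -6.30301e+01 -5.97300e+00 -3.04839e+01  4.80000e-03
 -8.30000e-02  2.30000e-03] se [0.0184 0.0062 0.0079 0.0062 0.0009 0.0005 0.0006]
t 35.55 p [0.5231 0.2477 0.1689] yaw 33.25 tilt [-0.0002  0.0005] F [-0.87 -0.23 -3.19] M [-0.051 -0.04   0.031] w 0.694 gf 30.0
36.25 proj -0.0087 +- 0.0090 J [-2.25000e-02 -6.37319e+01 -5.93900e+00 -3.05756e+01 -9.50000e-03
 -8.43000e-02 -2.30000e-03] se [0.0197 0.0053 0.0084 0.0003 0.0009 0.0002 0.0006]
```

No clear shift in any of the three. A single stroke from rest may not carry the weight across, so I'll shake harder: a fast reversal followed by a gentle stop, which keeps the weight at the far wall.

```bash
python3 -m creep '[[0,1,-0.2,0,0.3],[0,1,-0.2,0,0.3],[0,0.5,0,0,0.3],[0,-1,0,0,0.3],[0,-0.7,0,0,0.3],[0,-0.5,0,0,0.3],[0,-0.25,0,0,0.3],[0,-0.1,0,0,0.3],[0,0,0,0,0.3],[0,0,0,0,0.3]]'|head -2;python3 w.py
python3 -m creep '[[0,-1,0,0,0.3],[0,-1,0,0,0.3],[0,1,0,0,0.3],[0,0.7,0,0,0.3],[0,0.5,0,0,0.3],[0,0.25,0,0,0.3],[0,0.1,0,0,0.3],[0,0,0,0,0.3],[0,0,0,0,0.3]]'|head -2;python3 w.py
```

```text
clock: 37.5
position: [0.5232, 0.2474, 0.1847]
38.2 proj -0.0091 +- 0.0053 J [ 2.00000e-02 -6.31412e+01 -5.77900e+00 -3.12032e+01 -1.50000e-03
 -8.22000e-02  1.90000e-03] se [0.018  0.0049 0.0081 0.0005 0.0011 0.0002 0.0004]
clock: 39.33
position: [0.5341, 0.2309, 0.1849]
40.02 proj -0.0008 +- 0.0072 J [-2.07000e-02 -6.36288e+01 -5.79860e+00 -3.12477e+01 -1.37000e-02
 -8.31000e-02 -1.90000e-03] se [0.0176 0.0056 0.0078 0.0006 0.0011 0.0002 0.0005]
```

Tin 3 is clearly silent (moves −0.009 / −0.001, where ±0.025 was expected). Standing it back, then the strong shake for the middle tin.

```bash
python3 -m creep '[[0,-0.55,0.2,0,0.3],[0,-0.55,0.4,0,0.3],[0,0,0.7,0,0.3],[0,0,0.6,0,0.3],[0,0,0.5,0,0.3],[0,0,0.3,0,0.3],[0,0,0.3,0,0.3],[0,0,0.3,0,0.3],[0,0,0.09,0,0.3],[0,0,0,0,0.3]]'; python3 go.py 0.5108 .2668 .0492
```

```text
clock: 41.28
position: [0.5107, 0.2669, 0.0495]
ee_rot: [3.011, 0.897, 0.001]
force: [0.0, -0.0, -2.7]
width: 0.69
gripper_force: 30.0
t 41.27 p [0.5107 0.2669 0.0495] yaw 33.18 tilt [0.0004 0.0001] F [ 0.04 -0.02 -2.7 ] M [ 0.05  -0.009 -0.031] w 0.69 gf 30.0
shift [0.   0.   0.01] turn
```

```bash
python3 -m creep '[[0,0,0.01,0,0.8],[0,0,0,0,1],[0,0,0,0,1],[0,0,0,0,1],[0,0,-0.8,0,1],[0,0,-0.8,0,1],[0,0,-0.6,0,1],[-0.59,0.59,0,0,1],[-0.59,0.59,0,0,1],[-0.59,0.59,0,0,1],[0,0,0.4,0,1],[0,0,0,0,1]]'|head -2; python3 go.py 0.4902 0.169 0.047
```

```text
clock: 42.78
position: [0.4893, 0.1689, 0.1198]
t 42.77 p [0.4893 0.1689 0.1198] yaw 33.18 tilt [-0.0017 -0.0002] F [-0.42  0.49  1.35] M [-0.052 -0.025 -0.019] w 1.001 gf 0.0
shift [0.02 0.01 1.82] turn
```

Run:
```python
from h import *
P=cloud(vision.get_image("side"))
for c in((.4683,.0712),(.489,.1687),(.5095,.2658)):
    S=P[150:225,240:310].reshape(-1,3);S=S[(np.hypot(S[:,0]-c[0],S[:,1]-c[1])<.032)&(S[:,2]<.12)];print("lid z",len(S),np.nanpercentile(S[:,2],[80,90,97]))
```

```text
lid z 396 [0.10327086 0.10413574 0.10496925]
lid z 307 [0.10325655 0.1040092  0.10499214]
lid z 209 [0.10290609 0.10388019 0.10463376]
```

```bash
python3 -m creep '[[0,0,0.6,0,1],[0,0,0.6,0,1],[0,0,0.5,0,1],[0,0,0.1,0,1],[0,0,0,0,0.3],[0,0,0,0,0.3],[0,0,0,0,0.3],[0,0,0,0,0.3]]' 30|tail -2;python3 go.py
python3 -m creep '[[0,0,-0.5,0,0.3],[0,0,-0.8,0,0.3],[0,0,-0.8,0,0.3],[0,0,-0.8,0,0.3],[0,1,-0.4,0,0.3],[0,1,0,0,0.3],[0,-1,0,0,0.3],[0,-0.7,0,0,0.3],[0,-0.5,0,0,0.3],[0,-0.25,0,0,0.3],[0,-0.1,0,0,0.3],[0,0,0,0,0.3]]'|head -2;python3 w.py
python3 -m creep '[[0,-1,0,0,0.3],[0,-1,0,0,0.3],[0,1,0,0,0.3],[0,0.7,0,0,0.3],[0,0.5,0,0,0.3],[0,0.25,0,0,0.3],[0,0.1,0,0,0.3],[0,0,0,0,0.3],[0,0,0,0,0.3]]'|head -2;python3 w.py
```

```text
width: 0.696
gripper_force: 39.0
t 43.83 p [0.4904 0.1691 0.0494] yaw 33.18 tilt [0.0011 0.0005] F [-0.16  0.6   4.52] M [ 0.039  0.14  -0.048] w 0.696 gf 39.0
clock: 45.32
position: [0.4782, 0.1867, 0.1807]
46.02 proj 0.0118 +- 0.0059 J [-5.61000e-02 -5.40181e+01 -4.63500e+00 -3.02975e+01  5.20000e-03
 -7.62000e-02 -1.00000e-04] se [0.0468 0.0165 0.0298 0.0052 0.0056 0.0005 0.0023]
clock: 47.15
position: [0.4896, 0.1696, 0.1809]
47.85 proj -0.0291 +- 0.0066 J [-1.83000e-02 -5.47006e+01 -4.63780e+00 -3.03584e+01 -3.91000e-02
 -7.56000e-02 -2.30000e-03] se [0.0142 0.0064 0.0069 0.0006 0.0009 0.0002 0.0005]
```

The middle tin rattles: the moment swings from +0.012 to −0.029 (0.05 expected) and joint 5 shows it too. One more stroke the other way to confirm.

```bash
python3 -m creep '[[0,1,-0.2,0,0.3],[0,1,-0.2,0,0.3],[0,-1,0,0,0.3],[0,-0.7,0,0,0.3],[0,-0.5,0,0,0.3],[0,-0.25,0,0,0.3],[0,-0.1,0,0,0.3],[0,0,0,0,0.3],[0,0,0,0,0.3]]'|head -2;python3 w.py; python3 go.py 0.45 -0.40 0.24
```

```text
clock: 48.98
position: [0.4784, 0.1864, 0.1967]
49.67 proj 0.0246 +- 0.0048 J [ 1.68000e-02 -5.33554e+01 -4.42810e+00 -3.10116e+01  1.39000e-02
 -7.71000e-02  2.30000e-03] se [0.014  0.0071 0.0071 0.0005 0.0009 0.0001 0.0005]
t 49.67 p [0.478  0.1872 0.1968] yaw 33.17 tilt [ 0.0001 -0.    ] F [ 0.19 -0.43 -1.89] M [ 0.031  0.038 -0.008] w 0.691 gf 29.8
shift [-8.62 11.9  -1.08] turn
```

Confirmed. Carrying it out past the right-hand edge.

```bash
python3 -m creep '[[-0.3,0.4,-0.3,0,0.3],[-0.5,0.7,-0.3,0,0.3],[-0.6,0.84,-0.2,0,0.3],[-0.6,0.84,-0.1,0,0.3],[-0.6,0.84,-0.1,0,0.3],[-0.6,0.84,0,0,0.3],[-0.6,0.84,0,0,0.3],[-0.6,0.84,0,0,0.3],[-0.6,0.84,0,0,0.3],[-0.6,0.84,0,0,0.3],[-0.6,0.84,0,0,0.3],[-0.6,0.84,0,0,0.3]]'|head -2; python3 go.py 0.45 -0.40 0.24
```

```text
clock: 51.18
position: [0.4581, -0.281, 0.2369]
t 51.17 p [ 0.4581 -0.281   0.2369] yaw 33.19 tilt [ 0.0002 -0.0001] F [ 0.49 -0.02 -2.46] M [ 0.033 -0.049  0.004] w 0.696 gf 29.8
shift [-1.8   2.38 -0.08] turn
```

```bash
python3 -m creep '[[-0.6,0.8,0,0,0.3],[-0.5,0.7,0,0,0.3],[-0.35,0.45,0,0,0.3],[-0.2,0.25,0,0,0.3],[-0.1,0.1,0,0,0.3],[0,0,0,0,0.3],[0,0,0,0,0.3],[0,0,0,0,0.3],[0,0,0,0,0.3]]'; python3 go.py
python3 - <<'E'
from h import *
s=vision.get_image("side");t=vision.get_image("top")
P=cloud(t)
for n,u,v in(("l1",267,217),("l2",230,210),("l3",193,203)):
    S=P[v-6:v+7,u-6:u+7].reshape(-1,3);print(n,np.nanmedian(S,0))
cv2.imwrite("pics/end.png",np.hstack([cv2.resize(s["pixels"],(400,300)),cv2.resize(t["pixels"],(400,300))]))
E
```

```text
clock: 52.3
position: [0.4501, -0.3946, 0.2369]
ee_rot: [3.011, 0.898, 0.0]
force: [0.6, -0.1, -2.6]
width: 0.698
gripper_force: 29.8
t 52.3 p [ 0.4501 -0.3946  0.2369] yaw 33.2 tilt [ 0.0001 -0.    ] F [ 0.55 -0.08 -2.57] M [0.014 0.018 0.021] w 0.698 gf 29.8
l1 [0.46966132 0.07111011 0.10543648]
l2 [0.49390169 0.17789125 0.01462276]
l3 [0.50910395 0.2625353  0.1048369 ]
```

View pics/end.png

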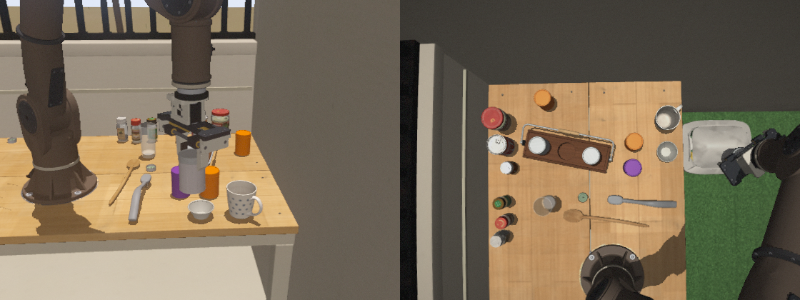

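The pictures show the tin upright in the gripper at side (190,170), out past the right-hand edge. In the top view the other two tins sit in their sockets at (538,145) and (590,156), the middle socket is empty, the keeper is back on +x, and the mug, bowl and glass are where they were.

```bash
python3 -c "
from cell import sign_off
print(sign_off())"
```

```text
the job is handed in; nothing more can be done
None
```

The job is handed in: the middle tin was the one that rattled, and it is held upright and still past the right-hand edge, with the two silent tins back in their sockets and the keeper fully back (judge's result not shown).

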